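# Set the comparator to the cross and take a reading

### The arm

A 6-joint arm with a two-finger parallel gripper is mounted at the origin on the work surface. World frame = base frame: x ahead of the robot, y to its left, z up, the work surface at z = 0. Lengths are in mm, angles in degrees, forces in N, time in s.
With the tool pointing down it reaches from about 300 to 850 mm from the base axis. Payload 4.2 kg.
Tool frame: the origin (TCP) lies midway between the tips of the shut fingers; the grasp point (between the pads) lies 19 mm behind it; x points along the fingers, z is the direction in which the jaws open and shut, and the axes are right-handed (so a half turn about x gives the same grasp; the last joint's range is limited). The gripper opens to 91 mm and grips with 3 to 60 N. Pads are 32 mm wide; open, the fingers measure 118 mm over their backs; the gripper's body (76 mm by 178 mm) begins 60 mm behind the grasp point.
Start: joints at [67.38, 18.312, 89.639, -0, 72.044, -1.146], TCP at [210.503, 535.1, 213.976] pointing down, gripper open.
Joint ranges: [-177.97, 177.97], [-48.28, 115.42], [12.27, 149.76], [-77.06, 257.06], [2.81, 150.46], [-146.56, 146.56]. Speed limits (degrees/s): [147.25, 147.25, 180, 180, 180, 180].

### API

Orientations are given as [roll, pitch, yaw] about the fixed x, y, z axes, in that order (R = Rz(yaw) Ry(pitch) Rx(roll)).
In Python, from workcell import env gives the robot as it stands.
- The arm moves only by the tool send_rows, never from a script. Its argument "commands" is a list that holds one entry, the list of rows, each a list of 6 numbers: the shift along the tool's x, y, z normalised to -1 to 1, where 1 is 0.1 m, then the turn, a rotation vector about the tool's x, y, z normalised to -1 to 1, where 1 is 2 pi rad. In form: [[[x, y, z, wx, wy, wz], ...]]. A call has 1 to 20 rows; each row is the pose to reach, as a shift and turn from the pose commanded when the call began, along the tool's axes at that moment, turning the shorter way round; what a row does not reach only later rows make up. A row lasts 1/8 s, in which the tool goes at most 62.5 mm and 10.7 degrees, less where a joint would pass 70% of its speed; a pose out of reach is approached as far as the arm can. A call with a number of a shift or a turn outside -1 to 1 is refused whole. A call with a gripper value outside its range is refused whole. "jaw" is the closure, from -1 (fully open) to 1 (shut), so that 0 is half open, set as the call begins (left out, the last holds). The fingers move at their own pace and stop on an object; "force" is the grip in N (left out, the last holds). Time passes only in rows, so rows that repeat a pose let the fingers close. It gives the time, the measured TCP pose, the force and the opening at its end, in the units of the state.
- env.state(): the state, without advancing time (a new reading comes with each control period).
- env.grab_frame(name): name is "scene" or "top" or "wrist"; returns (picture, depth): 384x512x3 uint8, red, green, blue; 384x512 float32, mm along the optical axis (not along the pixel's ray), 0 where there is no reading.
- env.get_calibration(name): a dict with "mtx" (3x3 intrinsics, pixels), "camera_from_world" (4x4, takes a point from world to camera coordinates). Camera axes: x right, y up, looking along -z (the intrinsics and any distortion apply to the point x, -y, -z); pixel columns grow to the right and rows downward; lengths in mm; the calibration is good to about 2 mm. The wrist camera is an equidistant fisheye: a pixel r from the principal point sees the ray r / f radians off the axis. A picture is of the moment at which its call begins: read the wrist's pose just before it. get_calibration takes no time and is no camera call; for the wrist camera it gives the pose at the moment of the call.
- env.job_done(): hands the job in, once; it reports no verdict.
The state is a dict: "time_s": time; "qpos": joint angles; "qvel": joint speeds; "effort": joint torques, N m; "ee_pos": TCP position; "ee_rot": TCP orientation; "force": force on the tool from outside, world axes, zero at the start; "torque": the same for the moment, N m; "gripper_width": finger opening in mm.
Only numpy, scipy, OpenCV 4.12 (cv2) and the standard library are available. Lean on these libraries where they do the work, as an engineer would, in place of code of your own. Each camera call takes 0.05 s, during which the arm holds its last target.

### The job

On the colour comparator, push the turret's tab around with your fingertips, without pinching it, until it points at the middle of the cross-shaped mark. Then press the separate reading button fully down and let it come back up, leaving the tab on the cross. Press the button only once the tab is set, and leave the flasks, cup, marker and stopper undisturbed where they stand.

Things in the scene. Friction and masses are not known exactly. Their poses are not given: they have to be found in the camera images.
- turret (a joint): Turret angle in rad about the vertical axis, growing counter-clockwise seen from above; 0 has the tab pointing to the comparator's front (its -x side), stops at -2.4 and 2.4. It starts within 0.4 of 0. Friction holds it wherever it is left, without detents; about 2 to 3 N at the tab turns it.
- turret_axis (a point): Point on the turret's axis, at the top of its cap. The turret is a black disc of 68 mm diameter, 30 mm high, cap 6 mm higher, on the drum's flat top (45 mm above the table).
- tab_mid (a point): Middle of the tab's top edge, 64 mm from the axis and 82 mm above the table. The tab is an upright dark steel blade, 16 mm thick (two 4 mm side plates on an 8 mm core that stands 2 to 5 mm proud of them at the edges; tab_plate_ccw and tab_plate_cw in the rules are these plates, on its two broad faces), that sticks straight out from the disc to 80 mm from the axis; its underside is 4 mm above the drum's top, its top 37 mm above it.
- tab_aim (a point): Point that the tab aims at: straight out along the tab from the axis, 108 mm from it (28 mm beyond the tab's end), at the height of the drum's top. It turns with the turret.
- comparator: The comparator, fixed: a round white drum, 260 mm across and 45 mm high, origin at the centre of its underside on the turret's axis. A grey lamp house (100 mm deep, 160 mm wide, 82 mm high) stands on its +x side, from 125 to 225 mm from the axis. Four black raised marks, 3 mm high, lie fixed on the drum's top 108 mm from the axis, 60 and 120 degrees either way from the front (-x) direction; which mark lies where varies.
- mark_cross: The cross-shaped mark (a plus, 32 mm across, bars 9 mm wide), origin at its centre on the drum's top. This is the one to set. It is always 60 or 120 degrees either way from the comparator's front.
- mark_bar: The bar-shaped mark, 32 by 9 mm; not wanted.
- mark_disc: The round mark, a disc of 26 mm diameter; not wanted.
- mark_triangle: The mark that is a triangular outline about 30 mm a side; not wanted.
- read_button_top (a point): Centre of the top of the reading button's black round cap (36 mm diameter), 22 mm above the table, in a round grey housing (52 mm across, 12 mm high) fixed to the table, to the left or right of the comparator. It is pressed straight down.
- read_button (a joint): Travel of the reading button in m: 0 up, 0.006 fully down, which takes 5 N (1.5 N to start). A spring returns it.
- flask_a: Loose empty round flask of clear glass, 70 mm across its belly, 118 mm high with a narrow neck, origin at the centre of its underside. To be left alone.
- flask_b: Loose empty round flask of amber glass, 70 mm across its belly, 118 mm high with a narrow neck, origin at the centre of its underside. To be left alone.
- flask_c: Loose empty round flask of amber glass, 70 mm across its belly, 118 mm high with a narrow neck, origin at the centre of its underside. To be left alone.
- flask_d: Loose empty round flask of clear glass, 70 mm across its belly, 118 mm high with a narrow neck, origin at the centre of its underside. To be left alone.
- straw_cup: Paper cup, loose, 74 mm across and 95 mm high, with straws to 140 mm high; stands on the other side of the comparator from the button. Origin at the centre of its underside. To be left alone.
- marker: Upright marker pen, loose, 27 mm diameter, 110 mm high, origin at the centre of its underside. To be left alone.
- stopper: Rubber stopper, loose, 32 mm diameter, 32 mm high, origin at the centre of its underside, on the robot's side of the comparator. To be left alone.

How it is judged:
By the outcome, as a careful person would: the job done as asked, in the order asked, and still so for the second after the job is handed in, with the robot touching nothing.
It also fails if it takes over 51 s, if anything falls off the work surface, if the arm or the gripper's body presses on something with over 40 N, if the wrist force passes 120 N, or if a joint passes its speed limit or range.

## Working session

There is one attempt and no reset: what is moved stays moved. The work goes in short steps, Python scripts to look and compute and a tool call to move; the robot and the scene stay as the last step left them, time stands still between calls to the robot, and variables do not carry over. Pictures are saved under pics/ and viewed, and the job is handed in when it is done.

Besides the shell and the picture viewer there is one more tool, called after "Call:" as name(argument=value, ...), one argument or row to a line, values as JSON. send_rows: Moves the arm, as the interface text tells. Its arguments: {"type":"object","properties":{"commands":{"type":"array","items":{"type":"array","items":{"type":"array","items":{"type":"number","minimum":-1,"maximum":1}}}},"jaw":{"type":"number"},"force":{"type":"number"}},"required":["commands"]}

```bash
ls; mkdir -p pics
cat > h.py <<'E'
import numpy as np, cv2, json
from workcell import env
def snap(name,out):
    K=env.get_calibration(name); im,d=env.grab_frame(name)
    cv2.imwrite(f'pics/{out}.png',im[:,:,::-1]); np.savez(f'pics/{out}.npz',im=im,d=d,mtx=K['mtx'],T=K['camera_from_world'])
    return im,d,K
def load(out): return np.load(f'pics/{out}.npz')
def pix2w(s,u,v,z=None):
    M=s['mtx'];T=s['T'];R=T[:3,:3];t=T[:3,3]
    ray=np.array([(u-M[0,2])/M[0,0],-(v-M[1,2])/M[1,1],-1.])
    c=-R.T@t; r=R.T@ray
    if z is None: return c+r*float(s['d'][int(round(v)),int(round(u))])
    return c+r*(z-c[2])/r[2]
def w2pix(s,p):
    q=s['T'][:3,:3]@np.array(p,float)+s['T'][:3,3]
    return s['mtx'][0,0]*q[0]/-q[2]+s['mtx'][0,2], s['mtx'][1,1]*(-q[1])/-q[2]+s['mtx'][1,2]
E
python3 - <<'E'
from h import *
for n in('scene','top'):
    im,d,K=snap(n,n+'0'); print(n,K)
print(env.state())
E
```

```text
pics
scene {'mtx': array([[472.10349324,   0.        , 259.22711538],
       [  0.        , 472.10349324, 183.68811362],
       [  0.        ,   0.        ,   1.        ]]), 'camera_from_world': array([[-5.18007073e-01,  8.55364347e-01, -4.52835615e-03,
         3.08445749e+02],
       [-6.61881421e-01, -3.97469495e-01,  6.35555651e-01,
         2.82153312e+02],
       [ 5.41831761e-01,  3.32219557e-01,  7.72041779e-01,
        -1.46167651e+03],
       [ 0.00000000e+00,  0.00000000e+00,  0.00000000e+00,
         1.00000000e+00]])}
top {'mtx': array([[369.55440776,   0.        , 257.86499415],
       [  0.        , 369.55440776, 193.06975177],
       [  0.        ,   0.        ,   1.        ]]), 'camera_from_world': array([[ 1.35622003e-01, -9.90732259e-01,  7.50085463e-03,
        -1.00032618e+02],
       [ 9.68786300e-01,  1.34195861e-01,  2.08433625e-01,
        -5.20754301e+02],
       [-2.07508500e-01, -2.10014604e-02,  9.78007751e-01,
        -9.38657148e+02],
       [ 0.00000000e+00,  0.00000000e+00,  0.00000000e+00,
         1.00000000e+00]])}
{'time_s': 0.1, 'qpos': array([ 6.73786726e+01,  1.83450366e+01,  8.96986115e+01, -1.53367749e-03,
        7.20441277e+01, -1.14658708e+00]), 'qvel': array([-0.05279644, -0.19119016, -0.12232555, -0.05182995, -0.01471898,
       -0.0392354 ]), 'effort': array([ 1.20977766e-03, -4.13338137e+01, -2.32507968e+01,  7.28898891e-02,
        4.22875502e-02, -6.26549922e-05]), 'ee_pos': array([210.34265474, 534.66202546, 213.2392981 ]), 'ee_rot': array([ 179.80520237,   89.91221211, -111.66906407]), 'force': array([-0.96982046,  0.39088567, -0.59095602]), 'torque': array([ 0.02245104, -0.01049317, -0.01151878]), 'gripper_width': 91.02240439574226}
```

View pics/scene0.png

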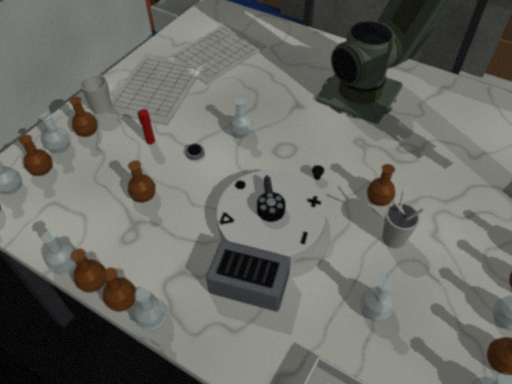

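View pics/top0.png

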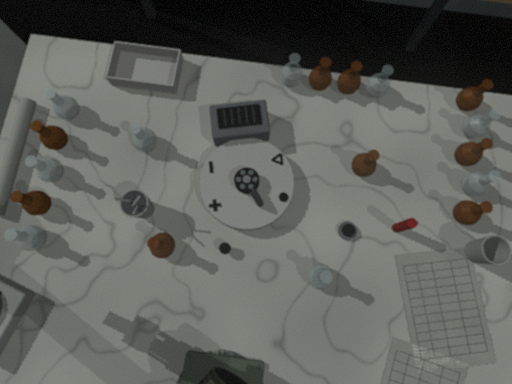

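Run:
```python
from h import *
s=load('top0'); im=s['im'][:,:,::-1]
cv2.imwrite('pics/t_crop.png',cv2.resize(im[125:265,185:325],None,fx=5,fy=4.2,interpolation=cv2.INTER_CUBIC)[:600])
s2=load('scene0'); im=s2['im'][:,:,::-1]
cv2.imwrite('pics/s_crop.png',cv2.resize(im[140:270,170:340],None,fx=4.5,fy=4.5,interpolation=cv2.INTER_CUBIC))
```

```text
(no output)
```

View pics/t_crop.png

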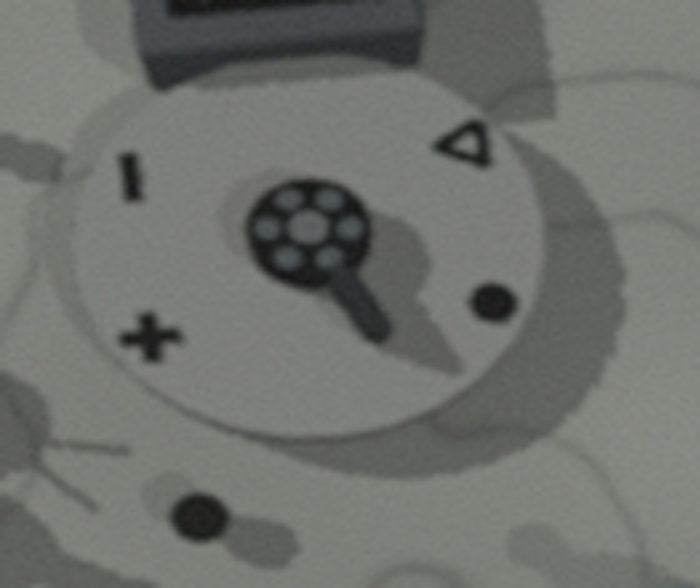

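View pics/s_crop.png

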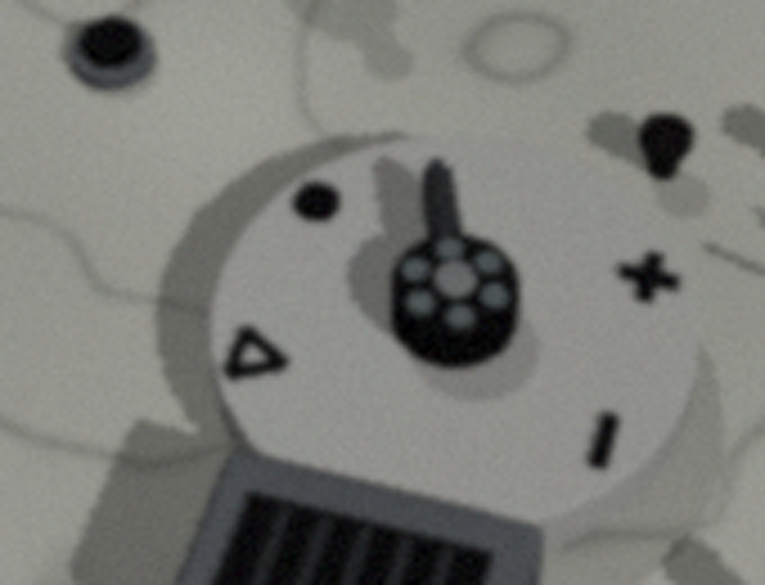

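Run:
```python
from h import *
t=load('top0');s=load('scene0')
def T(x,y): return ((x+.5)/5-.5+185,(y+.5)/4.2-.5+125)
def S(x,y): return ((x+.5)/4.5-.5+170,(y+.5)/4.5-.5+140)
for n,z,a,b in [('cross',48,(150,337),(648,276)),('bar',48,(132,177),(603,440)),('disc',48,(493,302),(317,201)),('tri',48,(468,145),(252,355)),('cap',81,(308,228),(455,279)),('tabend',82,(380,330),(437,163)),('stopper',32,(200,517),(666,132))]:
    print(n,pix2w(t,*T(*a),z).round(1),pix2w(s,*S(*b),z).round(1), 'depth',pix2w(t,*T(*a)).round(1),pix2w(s,*S(*b)).round(1))
print('button',pix2w(s,*S(110,43),22).round(1),pix2w(t,348,230,22).round(1),pix2w(t,348,230),pix2w(s,*S(110,43)))
```

```text
cross [483.   82.9  48. ] [483.8  85.4  48. ] depth [483.1  83.   47.2] [482.1  84.7  45.7]
bar [586.6 109.7  48. ] [588.  113.2  48. ] depth [587.2 110.1  45.8] [1138.5  333.9  950.5]
disc [531.  -97.1  48. ] [531.1 -94.2  48. ] depth [531.5 -97.2  45.8] [530.7 -94.4  47.4]
tri [633.8 -70.6  48. ] [635.6 -67.2  48. ] depth [635.2 -70.7  43.7] [634.  -68.5  45.1]
cap [557.7   7.1  81. ] [560.5  10.3  81. ] depth [558.2   7.2  79.2] [561.4  10.9  82.4]
tabend [498.2 -39.3  82. ] [498.6 -37.   82. ] depth [498.3 -39.3  81.5] [499.4 -36.6  83.1]
stopper [374.6  40.1  32. ] [373.9  42.5  32. ] depth [374.7  40.3  30.6] [374.2  42.6  32.3]
button [ 474.1 -280.1   22. ] [ 468.3 -284.9   22. ] [ 468.38546418 -285.14167868   21.11705009] [ 473.54377302 -280.60034102   21.21754508]
```

```bash
cat >> h.py <<'E'
from scipy.spatial.transform import Rotation as Ro
def Rcur(st=None):
    st=st or env.state(); return Ro.from_euler('xyz',st['ee_rot'],degrees=True).as_matrix()
def Rdown(psi):
    # x down, tool z (jaw) horizontal at world angle psi deg
    p=np.radians(psi); z=np.array([np.cos(p),np.sin(p),0]); x=np.array([0,0,-1.]); return np.stack([x,np.cross(z,x),z],1)
def row(p0,R0,p,R):
    sh=R0.T@(np.array(p,float)-p0)/100; rv=Ro.from_matrix(R0.T@R).as_rotvec()/(2*np.pi)
    return np.r_[sh,rv].round(3).tolist()
E
python3 - <<'E'
from h import *
print(Rcur().round(3)); R=Ro.from_euler('xyz',[179.8,90,-111.67],degrees=True).as_matrix();print(np.degrees(np.arctan2(R[1,2],R[0,2])))
t=load('top0');s=load('scene0')
for n,u,v in [('flask btn-front',322,275),('flask btn-back',366,160),('marker top',413,224),('marker base',396,227),('cup',134,203),('amber by cup',158,245),('cup tip',205,238),('clear L',141,140)]: print(n,pix2w(t,u,v).round(0),pix2w(t,u,v,60).round(0))
for n,u,v in [('flask',240,126),('amber',143,188),('marker base',151,142),('marker top',144,113),('cup',402,218),('straw l',388,212),('straw tip2',415,213),('s3',343,193),('amber r',381,192)]: print('S',n,pix2w(s,u,v).round(0))
E
```

```text
[[-0.001 -0.931  0.366]
 [-0.001  0.366  0.931]
 [-1.     0.    -0.002]]
68.53
flask btn-front [ 338. -210.  118.] [ 339. -220.   60.]
flask btn-back [ 649. -300.   93.] [ 661. -309.   60.]
marker top [ 493. -424.  111.] [ 502. -445.   60.]
marker base [ 492. -410.   35.] [ 488. -401.   60.]
cup [450. 275. 112.] [457. 294.  60.]
amber by cup [355. 194. 117.] [357. 210.  60.]
cup tip [395. 100.   2.] [391.  92.  60.]
clear L [631. 309.  65.] [632. 311.  60.]
S flask [ 364. -201.   57.]
S amber [ 668. -288.   55.]
S marker base [ 503. -410.    7.]
S marker top [ 498. -414.  109.]
S cup [462. 287.  99.]
S straw l [461. 255.  96.]
S straw tip2 [453. 308. 121.]
S s3 [386. 125.  -1.]
S amber r [386. 215.  61.]
```

Run:
```python
from h import *
s=load('scene0');im=s['im'][:,:,::-1]
cv2.imwrite('pics/s_cup.png',cv2.resize(im[150:260,310:440],None,fx=5,fy=5,interpolation=cv2.INTER_CUBIC))
```

```text
(no output)
```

View pics/s_cup.png

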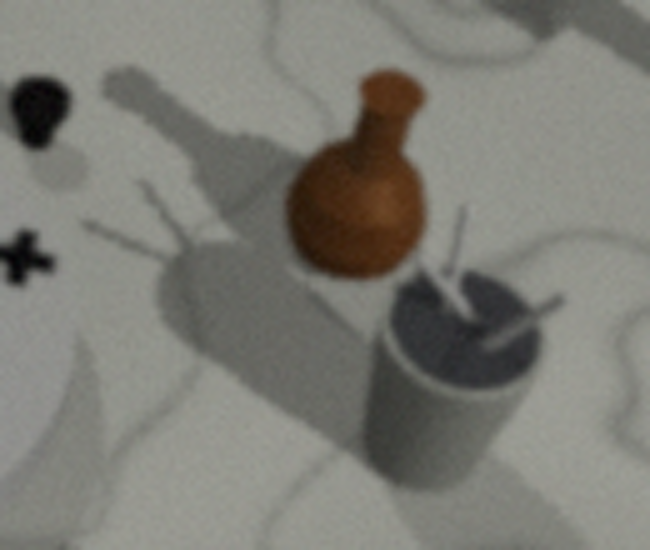

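Call:
send_rows(
  commands=[
    [[0,-0.45,-0.38,0,0,0],[0,-0.87,-0.73,0,0,0],[0,-0.87,-0.73,0,0,0]],
  ],
  jaw=1,
  force=20,
)

```text
time_s: 0.48
ee_pos: [265.6, 432.5, 213.8]
ee_rot: [-170.5, 89.9, -102.2]
force: [0.5, 0.2, -0.3]
gripper_width: 64.1
```

Call:
send_rows(
  commands=[
    [[0,-0.45,-0.38,0,0,0],[0,-0.87,-0.73,0,0,0],[0,-0.87,-0.73,0,0,0]],
  ],
)

```text
time_s: 0.85
ee_pos: [319.8, 334.0, 213.9]
ee_rot: [-177.3, 90.0, -109.0]
force: [-0.5, 0.4, -0.6]
gripper_width: 34.0
```

Call:
send_rows(
  commands=[
    [[0,-0.45,-0.38,0,0,0],[0,-0.87,-0.73,0,0,0],[0,-0.87,-0.73,0,0,0]],
  ],
)

```text
time_s: 1.23
ee_pos: [374.3, 235.1, 213.9]
ee_rot: [-1.1, 90.0, 67.2]
force: [0.0, 0.4, 0.1]
gripper_width: 4.0
```

Call:
send_rows(
  commands=[
    [[0,-0.45,-0.38,0,0,0],[0,-0.87,-0.73,0,0,0],[0,-0.87,-0.73,0,0,0]],
  ],
)

```text
time_s: 1.6
ee_pos: [428.8, 135.9, 213.8]
ee_rot: [1.0, 90.0, 69.4]
force: [-0.9, 0.9, 0.2]
gripper_width: 0.7
```

Call:
send_rows(
  commands=[
    [[0,-0.45,-0.38,0,0,0],[0,-0.87,-0.73,0,0,0],[0,-0.87,-0.73,0,0,0]],
  ],
)

```text
time_s: 1.98
ee_pos: [483.2, 36.6, 213.6]
ee_rot: [2.7, 89.9, 71.1]
force: [-0.1, -0.0, -0.2]
gripper_width: 0.4
```

Call:
send_rows(
  commands=[
    [[0,-0.45,-0.38,0,0,0],[0,-0.87,-0.73,0,0,0],[0,-0.87,-0.73,0,0,0],[0,-0.87,-0.73,0,0,0]],
  ],
)

```text
time_s: 2.48
ee_pos: [535.6, -60.9, 213.5]
ee_rot: [57.7, 89.9, 126.4]
force: [-0.1, 0.2, 0.4]
gripper_width: 0.6
```

Call:
send_rows(
  commands=[
    [[0.3,0,0,0.03,0,0],[0.6,0,0,0.06,0,0],[0.9,0,0,0.0875,0,0],[0.9,0,0,0.0875,0,0]],
  ],
)

```text
time_s: 2.98
ee_pos: [533.7, -61.0, 122.3]
ee_rot: [127.2, 89.7, 164.5]
force: [0.6, -0.0, 0.2]
gripper_width: 0.2
```

Run:
```python
from h import *
st=env.state();R=Rcur(st);print(st['ee_pos'],np.degrees(np.arctan2(R[1,2],R[0,2])),R[:,0])
im,d,K=snap('scene','s1'); im=im[:,:,::-1]
cv2.imwrite('pics/s1c.png',cv2.resize(im[100:260,170:340],None,fx=3.7,fy=3.7,interpolation=cv2.INTER_CUBIC))
```

```text
[533.70693549 -61.0254169  122.29552673] 37.28469321777005 [-0.00531512  0.00147467 -0.99998479]
```

View pics/s1c.png

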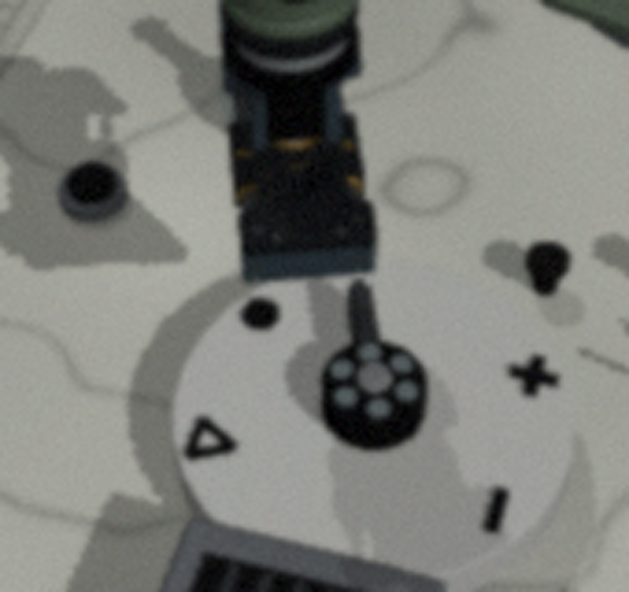

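Run:
```python
from h import *
s=load('s1');
def c(p):
    u,v=w2pix(s,p); return round((u-170)*3.7),round((v-100)*3.7)
print(c([533.7,-61,122]),c([533.7,-61,200]),c([509.6,-29.7,82]), -s['T'][:3,:3].T@s['T'][:3,3])
for x,y in [(300,260),(300,240),(260,270),(300,200)]: print(pix2w(s,x/3.7+170,y/3.7+100).round(0))
```

```text
(297, 261) (295, 175) (359, 296) [1138.51187394  333.91136146  950.54795634]
[600. -15. 215.]
[609. -10. 244.]
[615. -33. 211.]
[582. -27. 241.]
```

Call:
send_rows(
  commands=[
    [[0.2,0,0,0,0,0],[0.4,0,0,0,0,0],[0.59,0,0,0,0,0],[0.59,0,0,0,0,0]],
  ],
)

```text
time_s: 3.52
ee_pos: [536.0, -62.7, 65.5]
ee_rot: [68.1, 90.0, 105.3]
force: [-0.1, -0.1, -0.3]
gripper_width: 0.6
```

```bash
cat > plan.py <<'E'
from h import *
import sys
A=np.array([559.1,7.7])
def pose(phi,off,r=62,z=64):
    f=np.radians(phi);u=np.array([np.cos(f),np.sin(f)]);t=np.array([-u[1],u[0]])
    return np.r_[A+r*u+off*t,z],Rdown(phi-180)
if __name__=='__main__':
    st=env.state();R=Rcur(st);print(st['ee_pos'].round(1),np.degrees(np.arctan2(R[1,2],R[0,2])).round(1),R[:,0].round(3),st['force'].round(1))
    # args: phi0 off0, then list of phi,off
    a=list(map(float,sys.argv[1:])); p0,R0=pose(a[0],a[1])
    for i in range(2,len(a),2):
        print(row(p0,R0,*pose(a[i],a[i+1])))
E
python3 plan.py 217.1 39 217.1 25 212 24 207 24 202 24 197 24 192 24 187 24 182 24
```

```text
[536.  -62.7  65.5] 37.2 [-0.  0. -1.] [-0.1 -0.1 -0.3]
[0.0, 0.14, -0.0, 0.0, 0.0, 0.0]
[0.0, 0.206, -0.019, 0.014, 0.0, 0.0]
[0.0, 0.262, -0.032, 0.028, 0.0, 0.0]
[0.0, 0.32, -0.041, 0.042, 0.0, 0.0]
[0.0, 0.378, -0.045, 0.056, 0.0, 0.0]
[0.0, 0.436, -0.043, 0.07, 0.0, 0.0]
[0.0, 0.493, -0.037, 0.084, 0.0, 0.0]
[0.0, 0.55, -0.025, 0.097, 0.0, 0.0]
```

Call:
send_rows(
  commands=[
    [[0,0.07,0,0,0,0],[0,0.14,0,0,0,0],[0,0.206,-0.019,0.014,0,0],[0,0.262,-0.032,0.028,0,0],[0,0.32,-0.041,0.042,0,0],[0,0.378,-0.045,0.056,0,0],[0,0.436,-0.043,0.07,0,0],[0,0.493,-0.037,0.084,0,0],[0,0.55,-0.025,0.097,0,0]],
  ],
)

```text
time_s: 4.65
ee_pos: [500.0, -21.4, 65.6]
ee_rot: [-113.8, 89.9, -111.8]
force: [-0.7, -2.7, 0.8]
gripper_width: 0.3
```

```bash
python3 plan.py 182 24 177 24 172 24 167 24 162 24 157 24 152 24 147 24 145 24
python3 - <<'E'
from h import *
im,d,K=snap('top','t2'); im=im[:,:,::-1]
cv2.imwrite('pics/t2c.png',cv2.resize(im[115:265,175:325],None,fx=4,fy=4,interpolation=cv2.INTER_CUBIC))
E
```

```text
[500.  -21.4  65.6] 2.0 [-0.    -0.001 -1.   ] [-0.7 -2.7  0.8]
[0.0, 0.055, -0.019, 0.014, 0.0, 0.0]
[0.0, 0.111, -0.032, 0.028, 0.0, 0.0]
[0.0, 0.169, -0.041, 0.042, 0.0, 0.0]
[0.0, 0.227, -0.045, 0.056, 0.0, 0.0]
[0.0, 0.285, -0.043, 0.069, 0.0, 0.0]
[0.0, 0.342, -0.037, 0.083, 0.0, 0.0]
[0.0, 0.399, -0.026, 0.097, 0.0, 0.0]
[0.0, 0.421, -0.02, 0.103, 0.0, 0.0]
```

View pics/t2c.png

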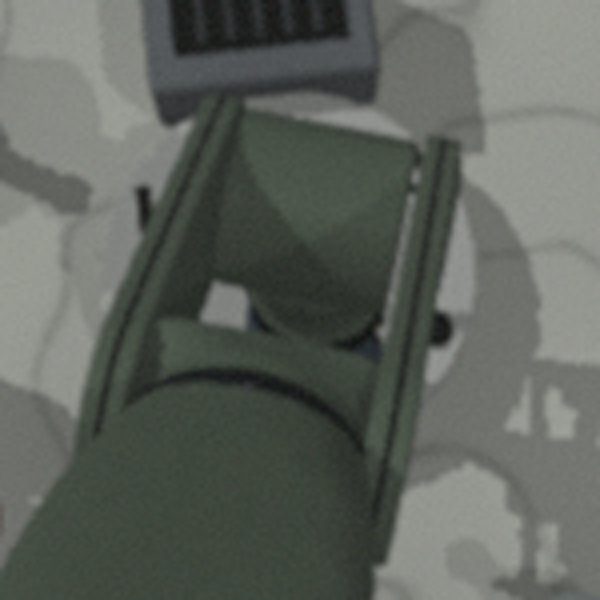

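Call:
send_rows(
  commands=[
    [[0,0.055,-0.019,0.014,0,0],[0,0.111,-0.032,0.028,0,0],[0,0.169,-0.041,0.042,0,0],[0,0.227,-0.045,0.056,0,0],[0,0.285,-0.043,0.069,0,0],[0,0.342,-0.037,0.083,0,0],[0,0.399,-0.026,0.097,0,0],[0,0.421,-0.02,0.103,0,0],[0,0.421,-0.02,0.103,0,0]],
  ],
)

```text
time_s: 5.82
ee_pos: [496.3, 21.0, 65.1]
ee_rot: [-144.0, 89.9, -178.8]
force: [-1.4, -0.4, -0.2]
gripper_width: 0.3
```

```bash
python3 plan.py 145 24
python3 - <<'E'
from h import *
im,d,K=snap('scene','s3'); im=im[:,:,::-1]
cv2.imwrite('pics/s3c.png',cv2.resize(im[120:260,200:340],None,fx=4,fy=4,interpolation=cv2.INTER_CUBIC))
im,d,K=snap('wrist','w3');
E
```

```text
[496.3  21.   65.1] -34.9 [-0.001 -0.    -1.   ] [-1.4 -0.4 -0.2]
```

View pics/s3c.png

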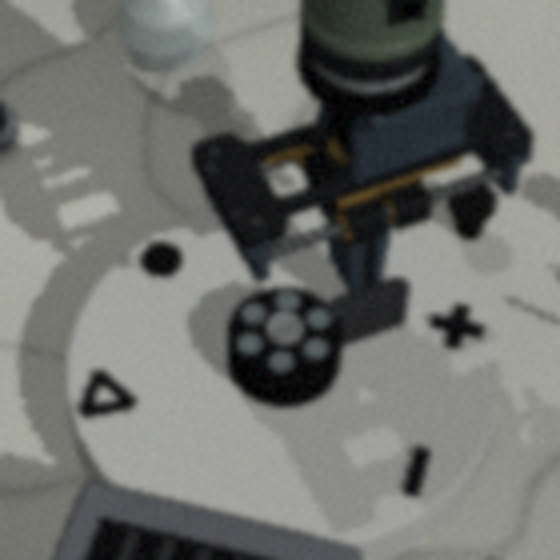

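View pics/w3.png

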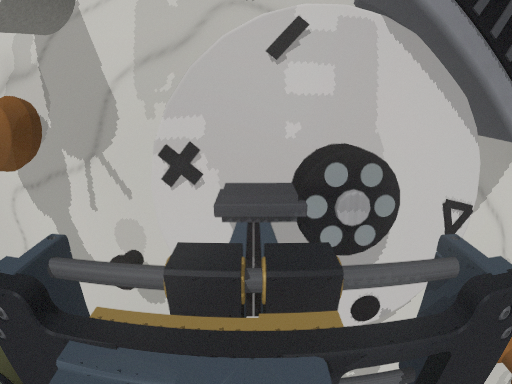

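```bash
cat >> h.py <<'E'
def fish(s,u,v,z):
    M=s['mtx'];T=s['T'];R=T[:3,:3];t=T[:3,3]
    x=(u-M[0,2])/M[0,0];y=(v-M[1,2])/M[1,1];th=np.hypot(x,y)
    d=np.array([np.sin(th)*x/th,-np.sin(th)*y/th,-np.cos(th)]) if th>1e-9 else np.array([0,0,-1.])
    c=-R.T@t;r=R.T@d
    return c+r*(z-c[2])/r[2]
E
python3 - <<'E'
from h import *
s=load('w3');im=s['im'][:,:,::-1];print(s['mtx'],-s['T'][:3,:3].T@s['T'][:3,3])
cv2.imwrite('pics/w3c.png',cv2.resize(im[130:260,150:350],None,fx=4,fy=4,interpolation=cv2.INTER_CUBIC))
E
```

```text
[[297.31863964   0.         253.03129917]
 [  0.         297.31863964 194.14040998]
 [  0.           0.           1.        ]] [543.17374339  88.73636168 235.21776787]
```

View pics/w3c.png

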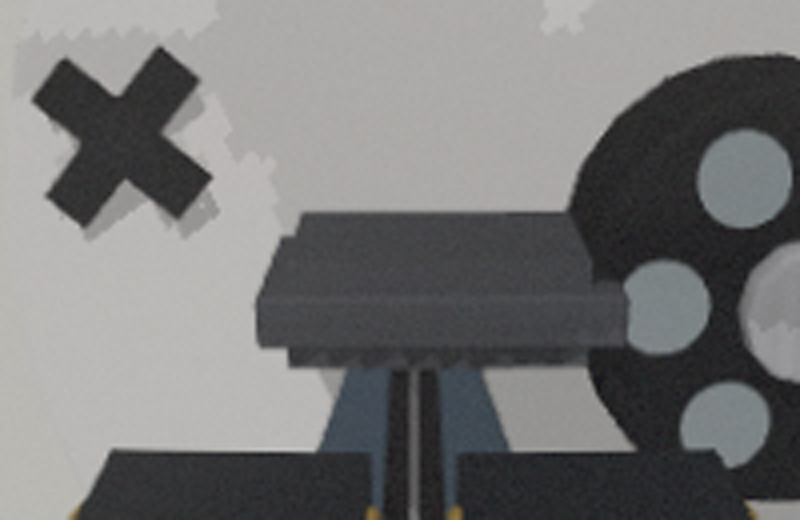

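Run:
```python
from h import *
s=load('w3')
P=lambda x,y,z:fish(s,(x+.5)/4-.5+150,(y+.5)/4-.5+130,z)[:2]
cross=P(122,138,48);cap=fish(s,353,207.5,81)[:2]
print('cross',cross,'cap',cap,np.linalg.norm(cross-cap))
e=P(257,322,82);i=P(628,321,82);print('end',e,np.linalg.norm(e-cap),'in',i,np.linalg.norm(i-cap))
a=lambda v:np.degrees(np.arctan2(v[1],v[0]))
print('dir cross',a(cross-cap),'tab',a(e-i),a(e-cap), 'widths',P(258,297,82),P(258,347,82), P(400,297,82)-P(400,347,82))
```

```text
cross [483.93627367  87.13365003] cap [559.0844023   11.95671066] 106.29587691988883
end [494.12289725  56.22275082] 78.60966510759481 in [536.12634291  26.99531184] 27.44507271767015
dir cross 134.989018902549 tab 145.16847870273818 145.72871724918565 widths [496.43681905  59.03042733] [491.99920057  53.21653391] [4.1829376  5.93913704]
```

```bash
python3 plan.py 145 24 142 24 139 24 137 24 135.5 24 134.6 24
```

```text
[496.6  20.8  65.1] -34.9 [-0.001 -0.    -1.   ] [-2.6 -0.4  0.6]
[0.0, 0.033, -0.012, 0.008, 0.0, 0.0]
[0.0, 0.066, -0.022, 0.017, 0.0, 0.0]
[0.0, 0.089, -0.027, 0.022, 0.0, 0.0]
[0.0, 0.106, -0.031, 0.026, 0.0, 0.0]
[0.0, 0.116, -0.033, 0.029, 0.0, 0.0]
```

Call:
send_rows(
  commands=[
    [[0,0.033,-0.012,0.008,0,0],[0,0.066,-0.022,0.017,0,0],[0,0.089,-0.027,0.022,0,0],[0,0.106,-0.031,0.026,0,0],[0,0.115,-0.033,0.028,0,0],[0,0.115,-0.033,0.028,0,0]],
  ],
)

```text
time_s: 6.68
ee_pos: [500.9, 32.2, 64.8]
ee_rot: [-156.0, 90.0, 159.0]
force: [-3.4, -0.8, 0.4]
gripper_width: 0.1
```

Run:
```python
from h import *
im,d,K=snap('wrist','w4'); im=im[:,:,::-1]
cv2.imwrite('pics/w4c.png',cv2.resize(im[100:250,150:350],None,fx=4,fy=4,interpolation=cv2.INTER_CUBIC))
cv2.imwrite('pics/w4d.png',cv2.resize(im[100:280,250:450],None,fx=3,fy=3,interpolation=cv2.INTER_CUBIC))
```

```text
(no output)
```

View pics/w4c.png

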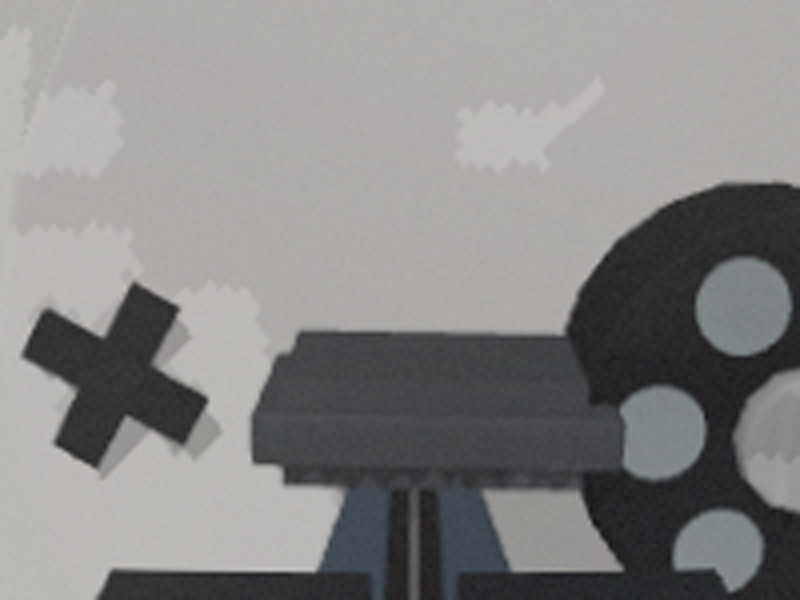

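View pics/w4d.png

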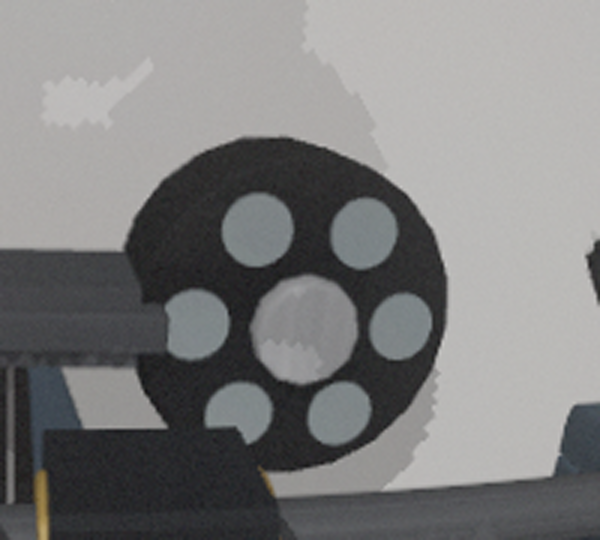

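Run:
```python
from h import *
s=load('w4')
P=lambda x,y,z:fish(s,(x+.5)/4-.5+150,(y+.5)/4-.5+100,z)[:2]
cross=P(115,376,48);cap=fish(s,(305.5)/3-.5+250,330.5/3-.5+100,81)[:2]
print('cross',cross,'cap',cap,np.linalg.norm(cross-cap))
a=lambda v:np.degrees(np.arctan2(v[1],v[0]))
bar=None
for y0,y1 in [(438,442),(412,416),(464,469)]:
    e=P(252,y0,82);i=P(624,y1,82);print('end',e,np.linalg.norm(e-cap),'tabdir',a(e-i),a(e-cap))
print('dir cross',a(cross-cap))
# aim deviation with combined: axis est from several
```

```text
cross [484.15152392  87.30399291] cap [559.13353555  12.2545333 ] 106.08828142388636
end [504.59934314  68.39943741] 78.27022677661625 tabdir 134.17105606540704 134.16623400105968
end [507.37319729  70.93647432] 78.24770168265907 tabdir 134.19494947818663 131.41386768744567
end [501.77703183  65.82780859] 78.48480326909653 tabdir 133.98103013722078 136.95329911797575
dir cross 134.97424217869457
```

Call:
send_rows(
  commands=[
    [[0,-0.1,0,0,0,0],[0,-0.25,0,0,0,0],[-0.3,-0.5,0,0,0,0],[-0.6,-0.6,0,0,0,0],[-0.9,-0.6,0,0,0,0],[-0.9,-0.6,0,0,0,0]],
  ],
)

```text
time_s: 7.48
ee_pos: [460.2, -11.0, 157.2]
ee_rot: [42.8, 89.6, -2.4]
force: [-0.1, 0.1, 0.1]
gripper_width: 0.5
```

Run:
```python
from h import *
im,d,K=snap('wrist','w5'); im,d,K=snap('top','t5');im,d,K=snap('scene','s5')
im=im[:,:,::-1]
cv2.imwrite('pics/s5c.png',cv2.resize(im[140:260,200:340],None,fx=5,fy=5,interpolation=cv2.INTER_CUBIC))
```

```text
(no output)
```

View pics/w5.png

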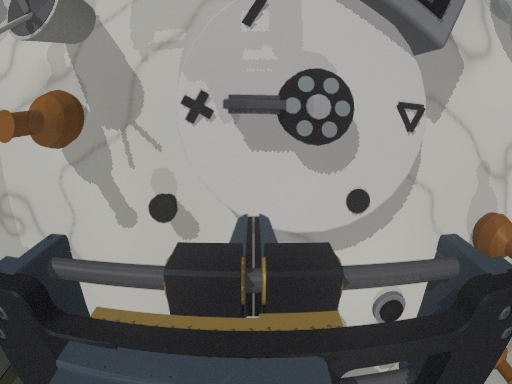

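View pics/s5c.png

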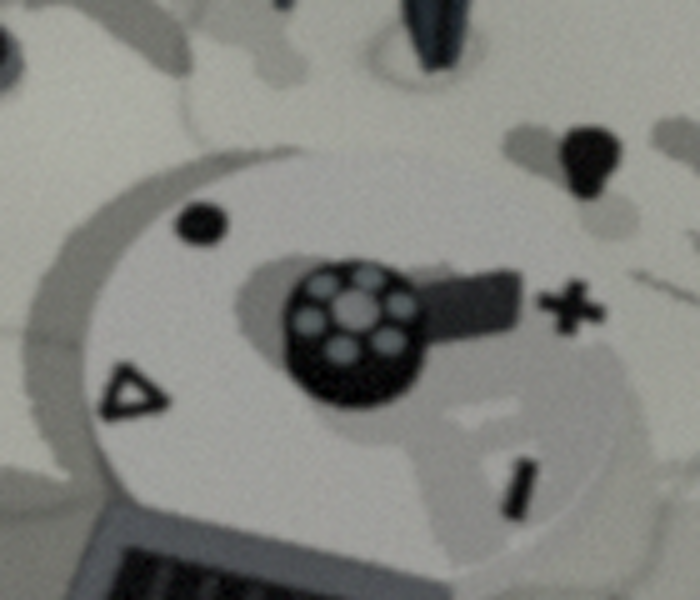

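Run:
```python
from h import *
s=load('w5');im=s['im'][:,:,::-1]
cv2.imwrite('pics/w5c.png',cv2.resize(im[60:150,170:300],None,fx=6,fy=6,interpolation=cv2.INTER_CUBIC))
cv2.imwrite('pics/w5d.png',cv2.resize(im[60:150,270:400],None,fx=6,fy=6,interpolation=cv2.INTER_CUBIC))
```

```text
(no output)
```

View pics/w5c.png

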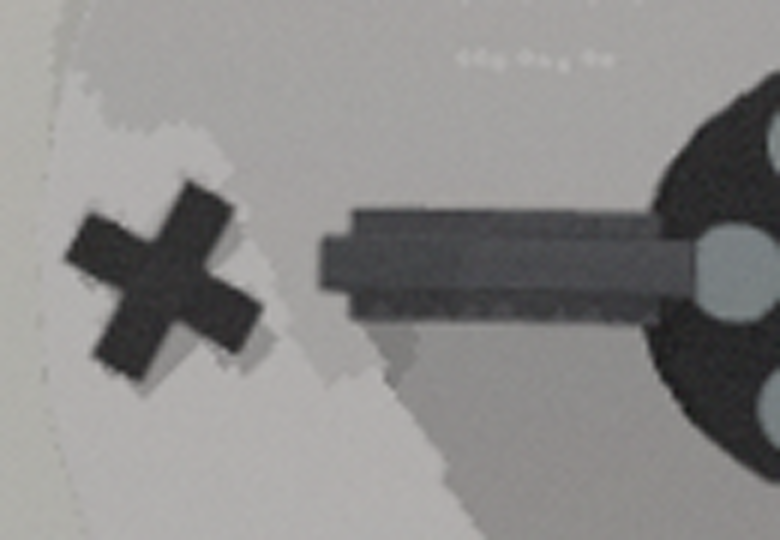

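View pics/w5d.png

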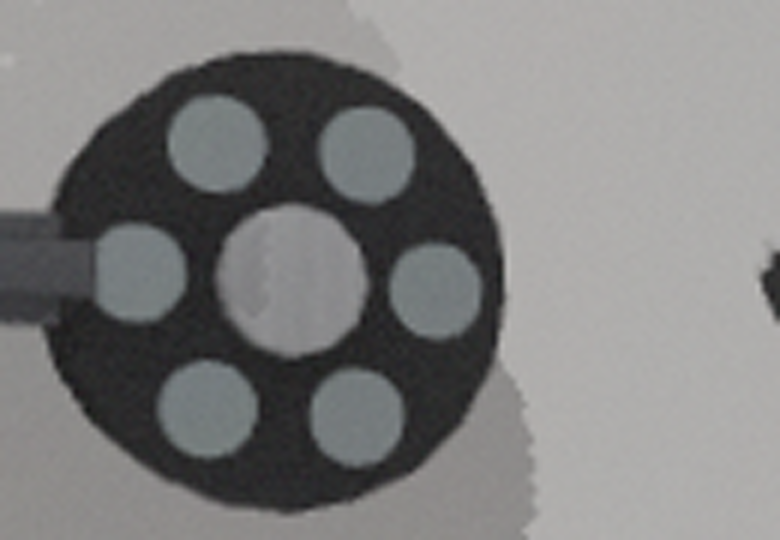

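View pics/t5.png

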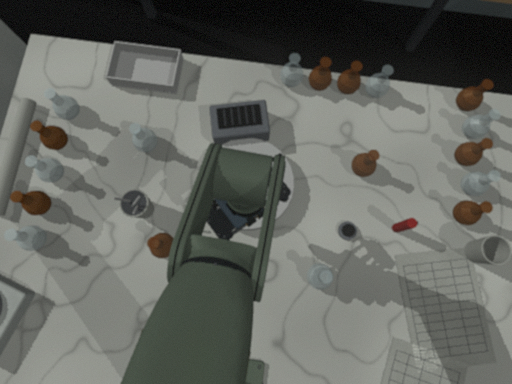

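Run:
```python
from h import *
s=load('w5')
P=lambda x,y,z,ox=170:fish(s,(x+.5)/6-.5+ox,(y+.5)/6-.5+60,z)[:2]
cross=P(165,282,48);cap=P(292,280,81,270)
a=lambda v:np.degrees(np.arctan2(v[1],v[0]))
e=P(320,263,82);i=P(697,269,82)
print('cross',cross,'cap',cap,np.linalg.norm(cross-cap),'e',e,np.linalg.norm(e-cap),np.linalg.norm(e-i))
print('cross dir',a(cross-cap),'tab',a(e-cap),a(e-i))
# plates outer, at z~79
print(a(P(352,210,79)-P(655,213,79)),a(P(352,318,79)-P(655,323,79)))
d=fish(s,357.5,201,48)[:2];b=fish(s,255,11,48)[:2]; t=fish(s,410,116,48)[:2]
print('disc',d,'bar',b,'tri',t,'mid',(d+b)/2,(cross+t)/2, a(cross-t),a(b-d)+60-180)
# scene: tab end top & cap
q=load('s5')
Q=lambda x,y,z:pix2w(q,(x+.5)/5-.5+200,(y+.5)/5-.5+140,z)[:2]
e2=Q(519,279,82);c2=Q(355,309,81);x2=Q(572,306,48);print(e2,c2,x2,a(e2-c2),a(x2-c2))
bt=fish(s,391,309,22);print('button wrist',bt)
```

```text
cross [483.56620358  86.4452969 ] cap [558.70433673  10.99644248] 106.48130674057495 e [504.144888    67.90931226] 78.8403969588392 51.34180791851756
cross dir 134.88177602672602 tab 133.7905421982697 133.94215575568666
134.2686323084801 133.86649369639264
disc [530.45913382 -92.8540023 ] bar [587.46705422 113.17596214] tri [632.45772044 -66.6471005 ] mid [558.96309402  10.16097992] [558.01196201   9.8990982 ] 134.2030131764659 -45.466619025893976
[506.15750353  66.89385433] [560.10734448   9.79280545] [482.88591656  85.9562363 ] 133.37459674553315 135.39520071455246
button wrist [ 471.73919914 -273.4834621    22.        ]
```

Run:
```python
from h import *
from plan import *
import plan
plan.A=np.array([559.1,8.5])
st=env.state();R=Rcur(st);psi=np.degrees(np.arctan2(R[1,2],R[0,2]));print(st['ee_pos'],psi,st['force'])
p0=st['ee_pos'];R0=Rdown(psi)
for off,z in [(-40,157),(-40,66)]: print(row(p0,R0,*plan.pose(134.9,off,62,z)), plan.pose(134.9,off,62,z)[0])
```

```text
[457.8987752  -10.51823955 154.08822567] -45.07051069483354 [ 0.08545604  0.20414587 -0.31241729]
[-0.029, 1.251, -0.04, 0.0, 0.0, 0.0] [543.66955613  80.65193277 157.        ]
[0.881, 1.251, -0.04, 0.0, 0.0, 0.0] [543.66955613  80.65193277  66.        ]
```

Call:
send_rows(
  commands=[
    [[0,0.3,0,0,0,0],[0,0.7,-0.02,0,0,0],[0,0.95,-0.04,0,0,0],[0,0.95,-0.04,0,0,0]],
  ],
)

```text
time_s: 8.12
ee_pos: [523.2, 60.6, 153.2]
ee_rot: [-132.2, 89.9, -177.2]
force: [0.6, -0.6, 0.6]
gripper_width: 0.7
```

Call:
send_rows(
  commands=[
    [[0,0.3,0,0,0,0],[0.3,0.3,0,0,0,0],[0.6,0.3,0,0,0,0],[0.88,0.3,0,0,0,0],[0.88,0.3,0,0,0,0],[0.88,0.3,0,0,0,0]],
  ],
)

```text
time_s: 8.88
ee_pos: [544.5, 80.5, 67.5]
ee_rot: [49.1, 90.0, 4.1]
force: [-1.1, 0.5, 0.3]
gripper_width: 0.6
```

Run:
```python
from h import *
import plan
plan.A=np.array([559.1,8.5])
for k in range(2):
  if k: im,d,K=snap('wrist','w6')
  st=env.state();R=Rcur(st);psi=np.degrees(np.arctan2(R[1,2],R[0,2]));print(st['ee_pos'],psi,st['force'])
  f=np.radians(134.9);u=np.array([np.cos(f),np.sin(f)]);t=np.array([-u[1],u[0]]);v=st['ee_pos'][:2]-plan.A;print(v@u,v@t)
```

```text
[544.46464783  80.49101232  67.54471568] -45.07526295038409 [-1.11690483  0.51189369  0.31779825]
61.32478100822259 -40.44960595941196
[544.90459238  80.63915302  67.99533923] -45.06850715622185 [ 0.13451851 -0.44080579 -0.55629671]
61.11917061718629 -40.86580451738985
```

View pics/w6.png

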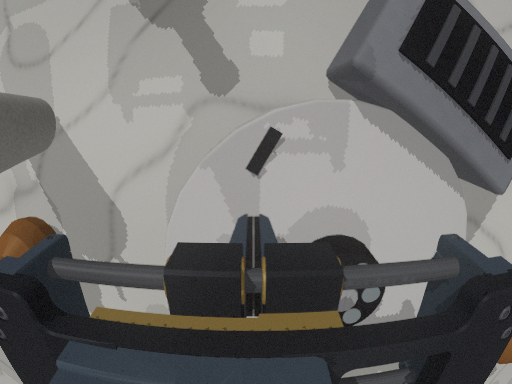

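Call:
send_rows(
  commands=[
    [[0,-0.05,0,0,0,0],[0,-0.1,0,0,0,0],[0,-0.11,0,0,0,0],[0,-0.11,0,0,0,0],[0,-0.11,0,0,0,0]],
  ],
)

```text
time_s: 9.55
ee_pos: [536.6, 73.2, 67.0]
ee_rot: [84.6, 90.0, 39.6]
force: [0.3, 0.0, 0.5]
gripper_width: 0.2
```

Call:
send_rows(
  commands=[
    [[0,-0.005,0,0,0,0],[0,-0.01,0,0,0,0],[0,-0.01,0,0,0,0]],
  ],
)

```text
time_s: 9.93
ee_pos: [535.8, 72.4, 66.9]
ee_rot: [-176.1, 90.0, 138.8]
force: [0.3, 1.1, 0.8]
gripper_width: 0.7
```

Run:
```python
from h import *
for i in range(3):
    env.grab_frame('scene'); st=env.state();print(st['ee_pos'],st['force'])
```

```text
[535.83354166  72.42712596  66.94841756] [-0.39985454 -0.04913145  0.00128307]
[535.83015718  72.42722661  66.91558243] [-0.71484844  0.61746897 -0.28190794]
[535.84870709  72.41830379  66.92768436] [ 0.07201794  0.11205652 -0.42900174]
```

Call:
send_rows(
  commands=[
    [[0,-0.005,0,0,0,0],[0,-0.01,0,0,0,0],[0,-0.01,0,0,0,0]],
  ],
)

```text
time_s: 10.45
ee_pos: [535.1, 71.7, 66.9]
ee_rot: [-175.8, 90.0, 139.2]
force: [-0.1, 0.5, 0.0]
gripper_width: 0.7
```

Call:
send_rows(
  commands=[
    [[0,-0.005,0,0,0,0],[0,-0.005,0,0,0,0],[0,-0.005,0,0,0,0]],
  ],
)

```text
time_s: 10.82
ee_pos: [534.8, 71.3, 67.0]
ee_rot: [90.6, 90.0, 45.5]
force: [-0.4, -0.2, 0.5]
gripper_width: 0.7
```

Call:
send_rows(
  commands=[
    [[0,-0.005,0,0,0,0],[0,-0.005,0,0,0,0],[0,-0.005,0,0,0,0]],
  ],
)

```text
time_s: 11.2
ee_pos: [534.6, 71.1, 67.0]
ee_rot: [78.9, 90.0, 33.8]
force: [0.9, 2.2, -0.4]
gripper_width: 0.1
```

Call:
send_rows(
  commands=[
    [[0,-0.005,0,0,0,0],[0,-0.005,0,0,0,0],[0,-0.005,0,0,0,0]],
  ],
)

```text
time_s: 11.58
ee_pos: [534.1, 70.8, 67.0]
ee_rot: [95.2, 90.0, 50.2]
force: [1.1, 2.3, -1.2]
gripper_width: 0.2
```

Run:
```python
from h import *
im,d,K=snap('scene','s7');im=im[:,:,::-1];st=env.state();print(st['force'])
cv2.imwrite('pics/s7c.png',cv2.resize(im[140:260,200:340],None,fx=5,fy=5,interpolation=cv2.INTER_CUBIC))
```

```text
[ 1.09481507  2.54428923 -0.2749128 ]
```

View pics/s7c.png

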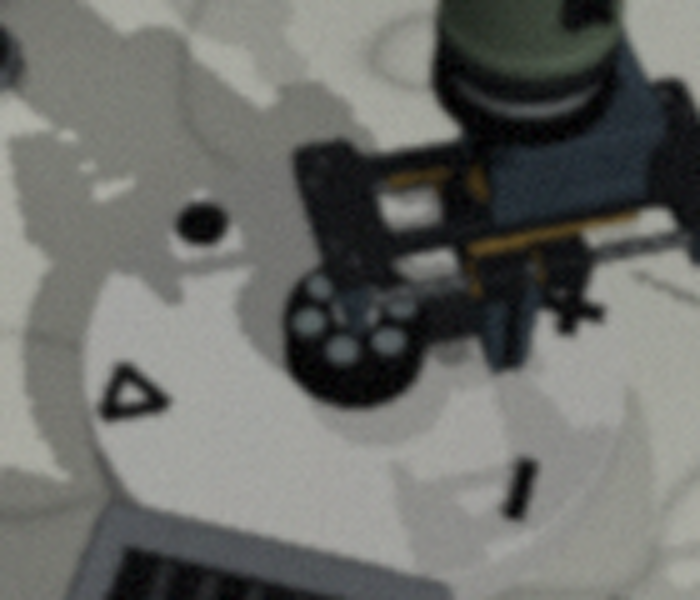

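Call:
send_rows(
  commands=[
    [[0,-0.005,0,0,0,0],[0,-0.005,0,0,0,0],[0,-0.005,0,0,0,0]],
  ],
)

```text
time_s: 12.0
ee_pos: [533.6, 70.3, 67.0]
ee_rot: [158.9, 90.0, 113.9]
force: [-0.0, 3.1, 0.5]
gripper_width: 0.5
```

Call:
send_rows(
  commands=[
    [[0,0.05,0,0,0,0],[0,0.15,0,0,0,0],[-0.3,0.15,0,0,0,0],[-0.6,0.15,0,0,0,0],[-0.9,0.15,0,0,0,0],[-0.9,0.15,0,0,0,0]],
  ],
)

```text
time_s: 12.75
ee_pos: [546.2, 81.3, 159.2]
ee_rot: [49.7, 89.7, 4.7]
force: [0.2, 1.1, -0.6]
gripper_width: 0.6
```

Call:
send_rows(
  commands=[
    [[0,-0.4,0,0,0,0],[0,-0.9,0,0,0,0],[0,-0.98,0,0,0,0],[0,-0.98,0,0,0,0]],
  ],
)

```text
time_s: 13.25
ee_pos: [474.9, 11.6, 156.4]
ee_rot: [-164.5, 90.0, 150.4]
force: [0.6, 0.1, 0.2]
gripper_width: 0.5
```

Call:
send_rows(
  commands=[
    [[0,-0.3,0,0,0,0],[0,-0.3,0,0,0,0],[0,-0.3,0,0,0,0]],
  ],
)

```text
time_s: 13.62
ee_pos: [455.1, -8.9, 156.9]
ee_rot: [70.0, 89.9, 25.0]
force: [0.8, -0.7, 0.2]
gripper_width: 0.4
```

Run:
```python
from h import *
im,d,K=snap('wrist','w8'); im=im[:,:,::-1]
cv2.imwrite('pics/w8.png',im)
cv2.imwrite('pics/w8c.png',cv2.resize(im[60:150,170:300],None,fx=6,fy=6,interpolation=cv2.INTER_CUBIC))
cv2.imwrite('pics/w8d.png',cv2.resize(im[60:150,270:400],None,fx=6,fy=6,interpolation=cv2.INTER_CUBIC))
```

```text
(no output)
```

View pics/w8c.png

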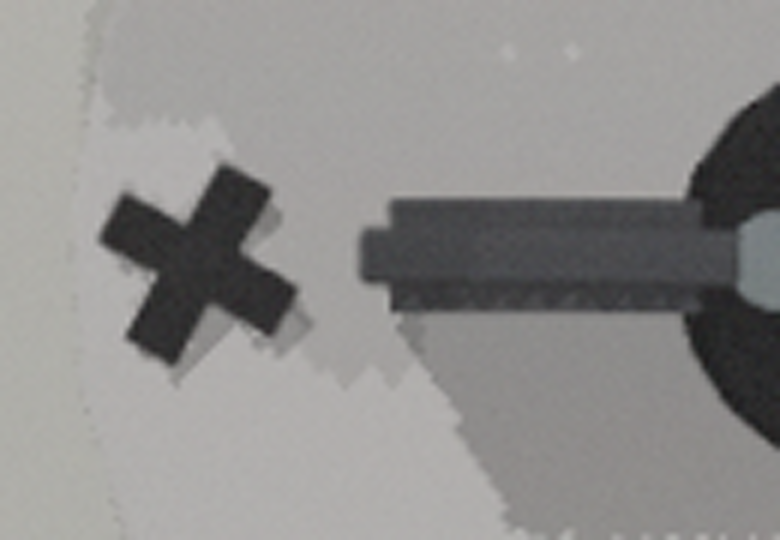

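View pics/w8d.png

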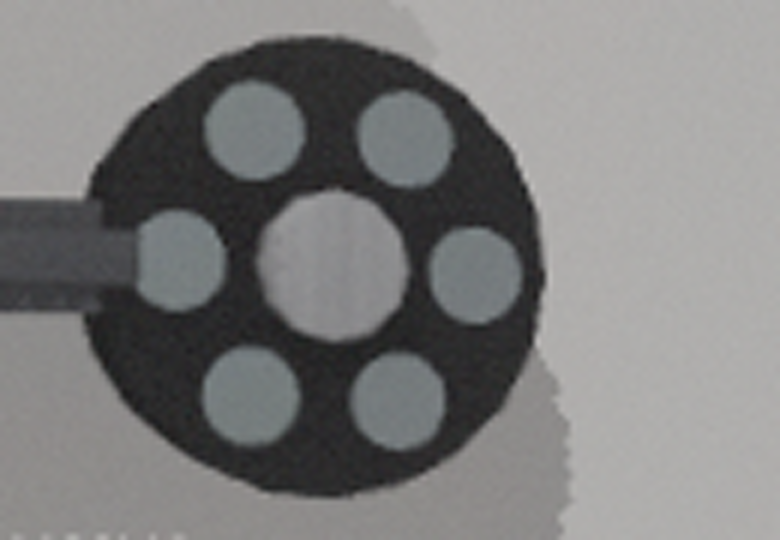

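Run:
```python
from h import *
s=load('w8')
P=lambda x,y,z,ox=170:fish(s,(x+.5)/6-.5+ox,(y+.5)/6-.5+60,z)[:2]
a=lambda v:np.degrees(np.arctan2(v[1],v[0]))
cross=P(199,265,48);cap=P(333,266,81,270);e=P(360,255.5,82);i=P(738,258,82)
print('cross',cross,'cap',cap,'cross dir',a(cross-cap),'tab',a(e-cap),a(e-i))
print(a(P(391,200,79)-P(700,201,79)),a(P(391,311,79)-P(700,311,79)))
d=i-e;d/=np.linalg.norm(d); w=cross-e; print('cross off tab line mm',d[0]*w[1]-d[1]*w[0])
print(fish(s,353,201,48))
st=env.state();R=Rcur(st);print(st['ee_pos'],np.degrees(np.arctan2(R[1,2],R[0,2])))
print(row(st['ee_pos'],R,[471.5,-280,90],Rdown(0)))
```

```text
cross [483.3433776  86.5965963] cap [558.65546788  10.9335004 ] cross dir 134.86679198944833 tab 134.79989567797895 134.81663275933607
135.02094895556914 135.1469400436756
cross off tab line mm -0.11652132100839374
[521.2411361  -86.52671743  48.        ]
[455.01675689  -8.82930046 156.90916962] -45.01755643196955
[0.668, -1.801, 2.034, -0.125, 0.0, -0.0]
```

Call:
send_rows(
  commands=[
    [[0,-0.35,0.4,0,0,0],[0,-0.7,0.78,0,0,0],[0,-0.9,1.0,0,0,0],[0,-0.9,1.0,0,0,0]],
  ],
)

```text
time_s: 14.18
ee_pos: [461.8, -145.1, 156.7]
ee_rot: [46.3, 90.0, 1.1]
force: [-0.8, 0.1, 0.4]
gripper_width: 0.2
```

Call:
send_rows(
  commands=[
    [[0,-0.35,0.4,-0.03,0,0],[0,-0.7,0.78,-0.055,0,0],[0,-0.9,1.0,-0.08,0,0],[0,-0.9,1.0,-0.105,0,0],[0,-0.9,1.0,-0.125,0,0],[0,-0.9,1.0,-0.125,0,0]],
  ],
)

```text
time_s: 14.92
ee_pos: [468.4, -277.1, 156.7]
ee_rot: [86.7, 90.0, 86.7]
force: [-0.0, -0.2, -1.0]
gripper_width: 0.6
```

Run:
```python
from h import *
st=env.state();R=Rcur(st);print(st['ee_pos'],np.degrees(np.arctan2(R[1,2],R[0,2])))
im,d,K=snap('wrist','w9'); snap('top','t9');snap('scene','s9')
```

```text
[ 468.37799585 -277.09346713  156.72763223] -0.06798511009431936
```

View pics/w9.png

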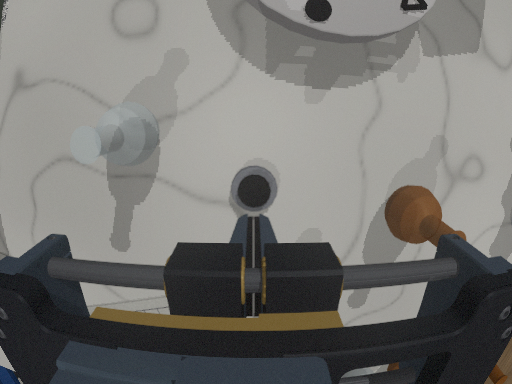

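View pics/s9.png

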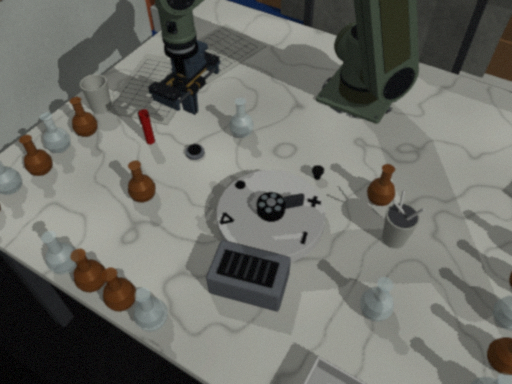

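Run:
```python
from h import *
s=load('w9');print(fish(s,254,190,22))
im=s['im'][:,:,::-1];cv2.imwrite('pics/w9c.png',cv2.resize(im[155:235,215:295],None,fx=7,fy=7,interpolation=cv2.INTER_CUBIC))
print(fish(s,319,9,48))
```

```text
[ 469.81650027 -280.65518415   22.        ]
[531.6663095  -95.05924532  48.        ]
```

View pics/w9c.png

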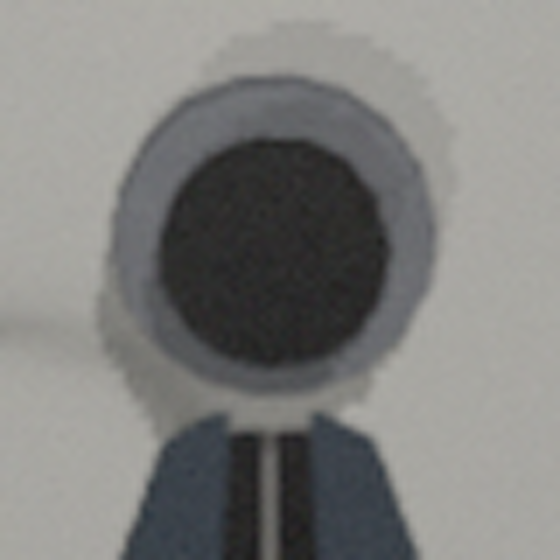

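Call:
send_rows(
  commands=[
    [[0.3,-0.037,0.017,0,0,0],[0.7,-0.037,0.017,0,0,0],[1.0,-0.037,0.017,0,0,0],[1.0,-0.037,0.017,0,0,0]],
  ],
)

```text
time_s: 15.58
ee_pos: [468.0, -280.7, 55.0]
ee_rot: [145.8, 89.7, 145.7]
force: [-0.1, -0.2, 0.3]
gripper_width: 0.6
```

Call:
send_rows(
  commands=[
    [[0.15,0,0,0,0,0],[0.26,0,0,0,0,0],[0.26,0,0,0,0,0],[0.26,0,0,0,0,0]],
  ],
)

```text
time_s: 16.08
ee_pos: [469.6, -282.2, 31.3]
ee_rot: [-27.9, 89.9, -27.9]
force: [-0.8, 0.2, 0.5]
gripper_width: 0.8
```

Run:
```python
from h import *
st=env.state();print(st['ee_pos'],st['force'])
snap('scene','s10')
```

```text
[ 469.64613885 -282.18080147   31.32970663] [-0.80665503  0.16005458  0.52367664]
```

View pics/s10.png

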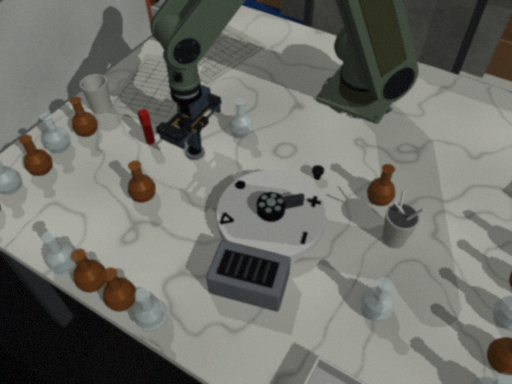

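Call:
send_rows(
  commands=[
    [[0.05,0,0,0,0,0],[0.09,0,0,0,0,0],[0.12,0,0,0,0,0],[0.14,0,0,0,0,0],[0.15,0,0,0,0,0],[0.155,0,0,0,0,0],[0.155,0,0,0,0,0]],
  ],
)

```text
time_s: 17.0
ee_pos: [469.4, -282.0, 16.2]
ee_rot: [-20.6, 90.0, -20.6]
force: [-2.1, 1.3, 8.2]
gripper_width: 0.3
```

Call:
send_rows(
  commands=[
    [[0.01,0,0,0,0,0],[0.015,0,0,0,0,0],[0.015,0,0,0,0,0]],
  ],
)

```text
time_s: 17.38
ee_pos: [469.4, -282.0, 16.1]
ee_rot: [-28.3, 90.0, -28.3]
force: [-4.2, 2.4, 17.7]
gripper_width: 0.7
```

Bottomed out (the force rises while the position holds). Now retreating straight up.

Call:
send_rows(
  commands=[
    [[-0.05,0,0,0,0,0],[-0.15,0,0,0,0,0],[-0.4,0,0,0,0,0],[-0.7,0,0,0,0,0],[-1.0,0,0,0,0,0],[-1.0,0,0,0,0,0]],
  ],
)

```text
time_s: 18.12
ee_pos: [470.7, -282.8, 116.0]
ee_rot: [-30.7, 89.7, -30.8]
force: [-0.6, 0.1, -0.5]
gripper_width: 0.9
```

Call:
send_rows(
  commands=[
    [[-0.3,0,0,0,0,0],[-0.6,0,0,0,0,0],[-0.6,0,0,0,0,0],[-0.6,0,0,0,0,0]],
  ],
)

```text
time_s: 18.62
ee_pos: [468.4, -281.4, 172.1]
ee_rot: [146.9, 89.8, 146.8]
force: [-0.0, -1.0, -0.1]
gripper_width: 0.6
```

Run:
```python
from h import *
snap('scene','s11');im,d,K=snap('wrist','w11');snap('top','t11')
s=load('s11');im=s['im'][:,:,::-1]
cv2.imwrite('pics/s11c.png',cv2.resize(im[140:260,180:340],None,fx=5,fy=5,interpolation=cv2.INTER_CUBIC))
s0=load('s9')['im'].astype(int); 
print(env.state()['force'])
for u,v in [(194,149),(192,150)]: print(pix2w(s,u,v))
```

```text
[0.29531661 0.61831947 0.56108208]
[ 473.23793986 -280.98729642   21.38793034]
[ 478.92300146 -283.54827371   21.19987108]
```

View pics/s11.png

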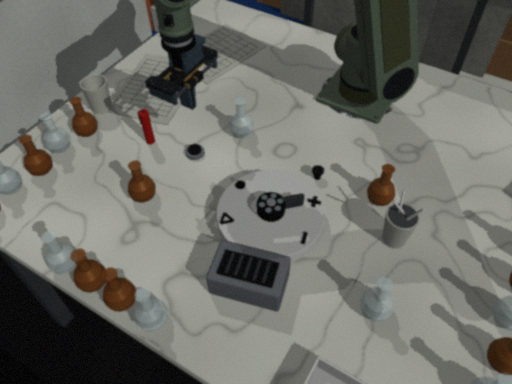

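View pics/s11c.png

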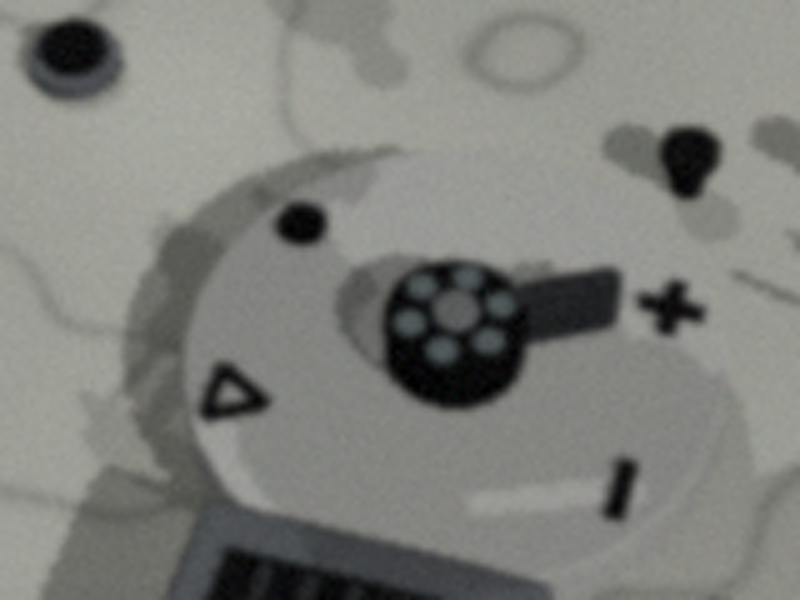

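View pics/t11.png

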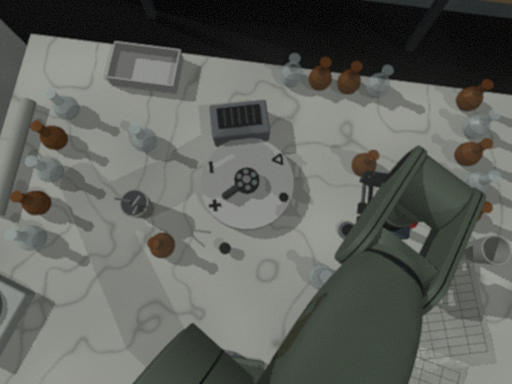

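```bash
python3 -c "
from workcell import env
print(env.job_done())"
```

```text
the job is handed in; nothing more can be done
None
```

I set the turret tab on the cross, pressed the reading button once fully down, let it come back up, and handed the job in at about 19 s. I got no verdict.

- **Tab:** I pushed it about 82° round with the shut fingertips, never pinching it. The push went about 0.9° past the cross, so I nudged it back from the other side. A last close wrist-camera check put the tab's direction at 134.8° against 134.9° for the cross, with the aim line about 0.1 mm from the cross's centre. I did not repeat that measurement after the button press. The final pictures still show the tab pointing at the cross.
- **Button:** I pressed it only after the tab was set. The tip stopped at a height of 16.1 mm while the force rose from 8 to 18 N, so it was at its stop. Afterwards the cap's depth read 21.4 mm, about its up height of 22 mm.
- **Loose things:** In the last pictures the flasks, cup, marker and stopper look to be where they were, and the robot is clear of everything.
- **Disagreements:** The cameras differed by up to about 4 mm on the turret axis. On the tab's angle, the scene camera read about 2° off the cross at a moment when the wrist camera read 1° off. I went by the wrist camera because it was the closest view.

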